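# Tap the tapered key into the pulley hub

### The arm

A 7-joint arm with a two-finger parallel gripper is mounted at the origin on the work surface. World frame = base frame: x ahead of the robot, y to its left, z up, the work surface at z = 0. Lengths are in m, angles in rad, forces in N, time in s.
With the tool pointing down it reaches from about 0.425 to 0.875 m from the base axis. Payload 8.4 kg.
Tool frame: the origin (TCP) lies on the centre line of the jaws, within the pads' length; the fingertips stand 25 mm ahead of it and the grasp point (between the pads) lies 6 mm ahead of it (bot.tcp_to_tips is the distance from the TCP to the fingertips, in m); y points along the fingers, z is the direction in which the jaws open and shut, and the axes are right-handed (so a half turn about y gives the same grasp; the last joint's range is limited). The gripper opens to 85 mm and grips with 20 to 120 N. Pads are 22 mm wide; open, the fingers measure 114 mm over their backs; the gripper's body (76 mm by 85 mm) begins 54 mm behind the grasp point. The pads swing forward as they close: fully open they stand 13 mm farther back than shut.
Start: joints at [1.037, 0.333, 0.04, 1.465, -0.013, 1.343, -0.059], TCP at [0.274, -0.59, 0.256] pointing down, gripper open.
Joint ranges: [-2.58, 2.58], [-0.38, 2.09], [-1.3, 1.39], [0.25, 2.4], [-1.5, 4.64], [0.08, 2.09], [-2.65, 2.65]. Speed limits (rad/s): [2.22, 2.22, 2.79, 2.79, 3.14, 3.14, 3.14].

### API

Orientations are given as [roll, pitch, yaw] about the fixed x, y, z axes, in that order (R = Rz(yaw) Ry(pitch) Rx(roll)).
In Python, from plant import bot gives the robot as it stands.
- The arm moves only by the tool drive_tool, never from a script. Its arguments are lists of equal length, an entry for each row: "slide": the shift along the tool's x, y, z in units of 50 mm (1.0 is 50 mm), a list of three; "turn": the turn, a rotation vector about the tool's x, y, z in units of 5 degrees (1.0 is 5 degrees), a list of three; "grip": the opening, from 0 (shut) to 1 (fully open). A call has 1 to 12 rows; each row is the pose to reach, as a shift and turn from the pose measured when the call began, along the tool's axes at that moment; what a row does not reach only later rows make up. A row lasts 1/10 s, in which the tool goes at most 50 mm and 8.59 degrees, less where a joint would pass 70% of its speed; a pose out of reach is approached as far as the arm can. A call with a gripper value outside its range is refused whole. The fingers move at their own pace and stop on an object; "newtons" is the grip in N (left out, the last holds). Time passes only in rows, so rows that repeat a pose let the fingers close. It gives the time, the measured TCP pose, the force and the opening at its end, in the units of the state.
- bot.get_state(): the state, without advancing time (a new reading comes with each control period).
- bot.capture(name): name is "side" or "top" or "wrist"; returns a dict with "color" (420x560x3 uint8, blue, green, red), "K" (3x3 intrinsics, pixels), "T" (4x4, takes a point from camera to world coordinates). Camera axes: x right, y up, looking along -z (the intrinsics and any distortion apply to the point x, -y, -z); pixel columns grow to the right and rows downward; lengths in m; the calibration is good to about 2 mm. A picture is of the moment at which its call begins. There is no depth.
- bot.finish_job(): hands the job in, once; it reports no verdict.
The state is a dict: "time_s": time; "joint_pos": joint angles; "qvel": joint speeds; "joint_torque": joint torques, N m; "ee_pos": TCP position; "tcp_rot": TCP orientation; "contact_force": force on the tool from outside, world axes, zero at the start; "ft_torque": the same for the moment, N m; "opening": opening from 0.0 (shut) to 1.0 (fully open).
Only numpy, scipy, OpenCV 4.12 (cv2) and the standard library are available. Lean on these libraries where they do the work, as an engineer would, in place of code of your own. Each camera call takes 0.05 s, during which the arm holds its last target.

### The job

On the storeroom bench a blue pulley hub stands around its shaft with an empty key gap. Take the yellow-headed tapered key from the wooden block, put it tip down into the gap between shaft and brass jaw, and tap or press its head down until the key is wedged tight with its head down on the hub; then let go. Leave the black-headed straight key in its pocket.

Things in the scene. Friction and masses are not known exactly. Their poses are not given: they have to be found in the camera images.
- taper_key: Key to use: aluminium wedge, 0.3 kg, yellow head. Origin: tip end, centre; z up the key. Wedge z 0-90 mm, 25 mm along y, thickness along x tapers evenly both sides from 36 mm (under head) to 8 (tip). Head z 90-120, 44 (x) by 60 (y): grip across x. Half turn about z: same. Stands tip down, 8 mm above bench, in a 42 mm deep loose pocket of a fixed 50 mm high wooden block; lift 60 mm to clear.
- straight_key: Wrong key, leave alone: dark steel bar 20 x 25 mm, not tapered, black head; otherwise sizes and frame as the tapered key. Stands in the block's other pocket, 110 mm away along y (heads 50 mm apart). Block 70 (x) x 190 (y) mm.
- keyway (a point): Centre of the key gap's mouth (as when the key is tight) in the blue hub's top, 110 mm above bench; fixed. z up, x level from shaft to brass jaw, y along the gap's 41 mm side. Key goes in with its x along this x, either way round. Seated, its tip is 90 mm below here, head on the hub. Hub 210 mm round on a 230 mm square foot; axis at x = -48 mm; shaft end 3 mm proud. Other clutter under 80 mm high.
- jaw (a joint): Outward (+x) travel of the gap's brass jaw, m: 0-0.002 at start, about 0.008 with the key home, stop 0.012; stiff, stays put. Gap faces slope like the wedge; shaft side fixed, top edge at keyway x = -18 mm, jaw's at +10 mm plus travel, so start mouth is 28 mm wide, centred near x = -4 mm. Key set in loosely stops 18-27 mm high; driving it home takes 8 to 20 N down, and shifts it 4 mm to +x.
Things that resemble listed ones, but are neither listed nor needed, are in the scene too. Several things have the shape of the taper_key; the one meant has the colours described above.

How it is judged:
By the outcome, as a careful person would: the job done as asked, in the order asked, and still so for the second after the job is handed in, with the robot touching nothing.
It also fails if it takes over 45 s, if anything falls off the work surface, if the arm or the gripper's body presses on something with over 40 N, if the wrist force passes 120 N, or if a joint passes its speed limit or range.

## Working session

There is one attempt and no reset: what is moved stays moved. The work goes in short steps, Python scripts to look and compute and a tool call to move; the robot and the scene stay as the last step left them, time stands still between calls to the robot, and variables do not carry over. Pictures are saved under pics/ and viewed, and the job is handed in when it is done.

Besides the shell and the picture viewer there is one more tool, called after "Call:" by a JSON object that holds its "name" and its "arguments". drive_tool: Moves the arm, as the interface text tells. Its arguments: {"type":"object","properties":{"slide":{"type":"array","items":{"type":"array","items":{"type":"number"}}},"turn":{"type":"array","items":{"type":"array","items":{"type":"number"}}},"grip":{"type":"array","items":{"type":"number"}},"newtons":{"type":"number"}},"required":["slide","turn","grip"]}

```bash
ls; mkdir -p pics; python3 - <<'E'
from plant import bot
import cv2,json
import numpy as np
s=bot.get_state()
print({k:np.round(v,3).tolist() for k,v in s.items()})
for n in ["side","top","wrist"]:
    c=bot.capture(n); cv2.imwrite(f"pics/{n}0.png",c["color"]); np.savez(f"{n}0.npz",**c)
    print(n,c.keys(),np.round(c["K"],1).tolist(),np.round(c["T"],3).tolist(),[ (k,v) for k,v in c.items() if k not in("color","K","T")])
E
```

```text
pics
{'time_s': 0.0, 'joint_pos': [1.037, 0.334, 0.04, 1.466, -0.013, 1.343, -0.059], 'qvel': [0.0, -0.001, -0.0, -0.001, -0.001, 0.001, -0.001], 'joint_torque': [-0.002, -65.856, 1.365, -40.556, 0.017, 0.013, 0.0], 'ee_pos': [0.274, -0.589, 0.255], 'tcp_rot': [-1.572, -0.0, -2.707], 'contact_force': [0.02, 0.346, -0.799], 'ft_torque': [-0.013, -0.049, 0.011], 'opening': 0.999}
side dict_keys(['color', 'K', 'T']) [[403.0, 0.0, 282.6], [0.0, 403.0, 201.3], [0.0, 0.0, 1.0]] [[-0.943, 0.21, -0.258, 0.288], [-0.332, -0.624, 0.708, 0.618], [-0.012, 0.753, 0.658, 0.639], [0.0, 0.0, 0.0, 1.0]] []
top dict_keys(['color', 'K', 'T']) [[437.7, 0.0, 275.8], [0.0, 437.7, 210.2], [0.0, 0.0, 1.0]] [[0.005, 0.973, -0.232, 0.28], [-1.0, 0.003, -0.009, 0.033], [-0.008, 0.232, 0.973, 1.076], [0.0, 0.0, 0.0, 1.0]] []
wrist dict_keys(['color', 'K', 'T']) [[352.4, 0.0, 277.2], [0.0, 352.4, 214.2], [0.0, 0.0, 1.0]] [[0.421, 0.87, 0.258, 0.34], [-0.907, 0.404, 0.118, -0.559], [-0.002, -0.284, 0.959, 0.373], [0.0, 0.0, 0.0, 1.0]] []
```

View pics/top0.png

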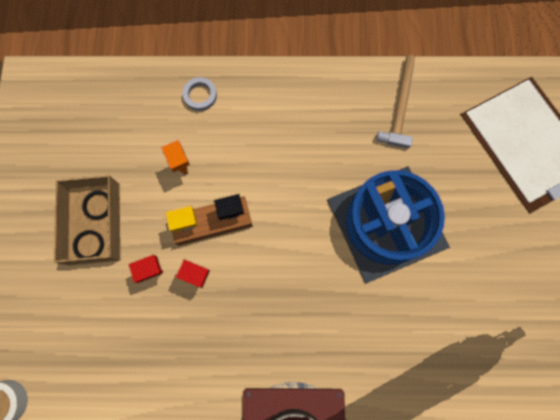

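View pics/side0.png

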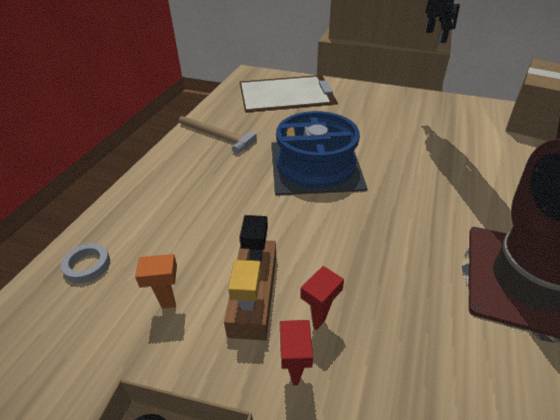

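View pics/wrist0.png

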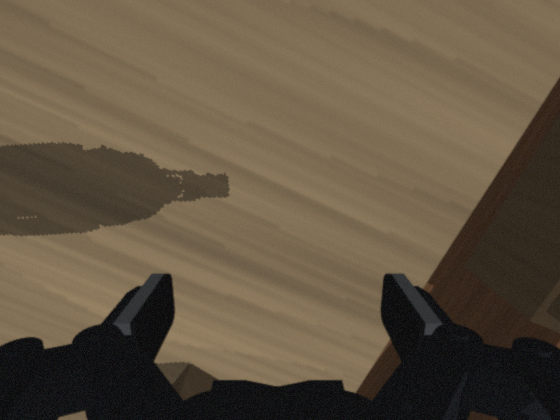

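The top view shows five things with a key's shape: yellow head in the block (180,218), black head in the block (229,207), orange (176,156), and red at (145,268) and (193,273). I choose the yellow one. The brass jaw is near (385,188). Next I check close crops.

```bash
python3 - <<'E'
import cv2,numpy as np
t=cv2.imread("pics/top0.png"); s=cv2.imread("pics/side0.png")
a=cv2.resize(t[180:255,150:260],None,fx=5,fy=5,interpolation=cv2.INTER_CUBIC)
b=cv2.resize(t[160:285,320:460],None,fx=5,fy=4.8*1,interpolation=cv2.INTER_CUBIC)
b2=cv2.resize(s[105:195,265:370],None,fx=6,fy=6,interpolation=cv2.INTER_CUBIC)
cv2.imwrite("pics/c1.png",a);cv2.imwrite("pics/c2.png",cv2.resize(t[160:285,320:460],None,fx=4.8,fy=4.8,interpolation=cv2.INTER_CUBIC));cv2.imwrite("pics/c3.png",b2)
E
```

```text
(no output)
```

View pics/c1.png

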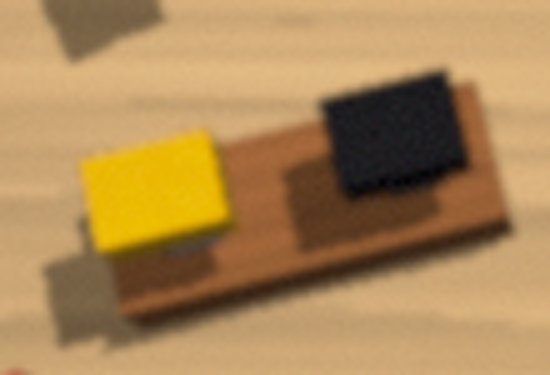

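View pics/c2.png

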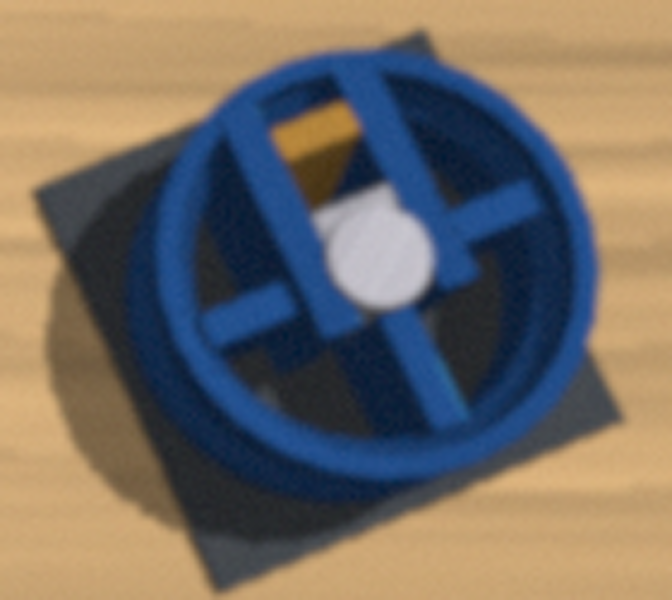

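View pics/c3.png

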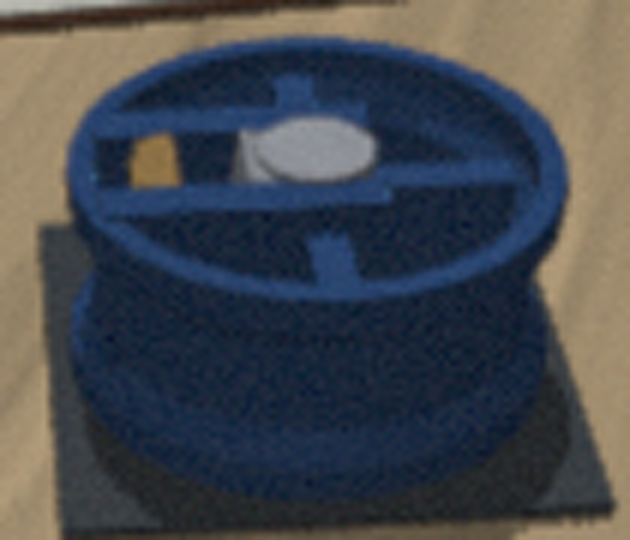

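```bash
cat > h.py <<'E'
import numpy as np,cv2
def proj(c,P):
    P=np.atleast_2d(P); T=c["T"]; q=(P-T[:3,3])@T[:3,:3]; q=q*[1,-1,-1]
    u=q@c["K"].T; return u[:,:2]/u[:,2:]
def ray(c,uv,z):
    uv=np.atleast_2d(uv).astype(float); d=np.c_[uv,np.ones(len(uv))]@np.linalg.inv(c["K"]).T
    d=d*[1,-1,-1]@c["T"][:3,:3].T; o=c["T"][:3,3]
    return o+d*((z-o[2])/d[:,2])[:,None]
def box(x,y,yaw,hx,hy,z0,z1):
    R=np.array([[np.cos(yaw),-np.sin(yaw)],[np.sin(yaw),np.cos(yaw)]])
    P=np.array([[a*hx,b*hy] for a in(-1,1) for b in(-1,1)])@R.T+[x,y]
    return np.vstack([np.c_[P,np.full(4,z)] for z in(z0,z1)])
def ymask(im):
    h=cv2.cvtColor(im,cv2.COLOR_BGR2HSV); m=cv2.inRange(h,(22,150,90),(34,255,255))
    n,l,s,_=cv2.connectedComponentsWithStats(m); i=1+np.argmax(s[1:,4]); return (l==i).astype(np.uint8)
def hullmask(c,P,sc=4):
    h=cv2.convexHull(proj(c,P).astype(np.float32)); m=np.zeros((420,560),np.uint8)
    cv2.fillConvexPoly(m,np.round(h*16).astype(np.int32),1,cv2.LINE_AA,4); return m
def soft(c,P):
    h=cv2.convexHull(proj(c,P).astype(np.float32)); m=np.zeros((420*4,560*4),np.uint8)
    cv2.fillConvexPoly(m,np.round((h+.5)*4*16-32).astype(np.int32),255,8,4)
    return cv2.resize(m,(560,420),interpolation=cv2.INTER_AREA)/255.
E
cat > fy.py <<'E'
import numpy as np,sys
from h import *
from scipy.optimize import minimize
def fit(names,x0,z0=.098,z1=.128):
    cs=[(dict(np.load(n+".npz")),) for n in names]; cs=[(c[0],ymask(c[0]["color"])) for c in cs]
    f=lambda p:sum(np.abs(soft(c,box(*p,.022,.03,z0,z1))-m).sum()/m.sum() for c,m in cs)
    best=None
    for yaw in (x0[2]-.15,x0[2],x0[2]+.15):
        r=minimize(f,[x0[0],x0[1],yaw],method="Nelder-Mead",options=dict(initial_simplex=np.array([[x0[0],x0[1],yaw]]+[[x0[0]+.01*(i==0),x0[1]+.01*(i==1),yaw+.1*(i==2)] for i in range(3)])))
        if best is None or r.fun<best.fun: best=r
    return best.x.round(4),round(best.fun,3)
if __name__=="__main__":
    c=dict(np.load("top0.npz"));m=ymask(c["color"]);ys,xs=np.nonzero(m);print(len(xs))
    p=ray(c,[xs.mean(),ys.mean()],.12)[0];print(p)
    for n in (["top0"],["side0"],["top0","side0"]): print(n,fit(n,[p[0],p[1],.2]))
E
python3 fy.py
python3 - <<'E'
from h import *
c=dict(np.load("top0.npz"))
# from crop c2 scale 4.8 offset (320,160)
f=lambda u,v,z:ray(c,[(u+.5)/4.8+320-.5,(v+.5)/4.8+160-.5],z)[0].round(4)
print("shaft",f(382,256,.113))
print("bars L ",f(225,105,.11),f(330,335,.11), "R",f(370,65,.11),f(455,285,.11))
print("foot",[f(*p,.0) for p in((35,190),(425,30),(622,420),(218,592))])
E
```

```text
523
[0.4881066  0.25474534 0.12      ]
['top0'] (array([0.4881, 0.2548, 0.344 ]), np.float64(0.244))
['side0'] (array([ 1.1281, -1.3853,  6.55  ]), np.float64(1.0))
['top0', 'side0'] (array([ 1.1281, -1.3853,  6.55  ]), np.float64(2.0))
shaft [ 0.5041 -0.2362  0.113 ]
bars L  [ 0.5788 -0.1664  0.11  ] [ 0.4668 -0.2105  0.11  ] R [ 0.5992 -0.2369  0.11  ] [ 0.4909 -0.2704  0.11  ]
foot [array([ 0.5656, -0.0867,  0.    ]), array([ 0.6554, -0.2983,  0.    ]), array([ 0.4442, -0.3858,  0.    ]), array([ 0.3557, -0.1746,  0.    ])]
```

```bash
python3 - <<'E'
from h import *
for n,(x,y) in (("top0",(180,218)),("side0",(245,280)),("side0",(245,290))):
    c=np.load(n+".npz");h=cv2.cvtColor(c["color"],cv2.COLOR_BGR2HSV);print(n,h[y-1:y+2,x].tolist(), h[y,x-25:x+26:3].tolist())
    m=ymask(c["color"]);print(m.sum(),[ (a.min(),a.max()) for a in np.nonzero(m)])
E
```

```text
top0 [[24, 255, 234], [24, 252, 235], [24, 255, 234]] [[17, 109, 213], [17, 108, 212], [17, 107, 207], [17, 106, 199], [21, 195, 221], [23, 255, 234], [24, 251, 235], [24, 244, 235], [23, 246, 236], [24, 247, 235], [24, 251, 236], [24, 255, 235], [24, 255, 235], [22, 250, 190], [14, 167, 159], [13, 162, 164], [13, 166, 164]]
523 [(np.int64(207), np.int64(230)), (np.int64(167), np.int64(195))]
side0 [[21, 155, 192], [21, 158, 191], [21, 156, 191]] [[19, 79, 177], [18, 78, 176], [18, 81, 174], [18, 88, 153], [21, 160, 191], [21, 158, 190], [21, 157, 192], [21, 157, 193], [21, 161, 192], [21, 154, 195], [21, 157, 193], [21, 157, 195], [21, 156, 173], [20, 150, 75], [13, 126, 95], [13, 139, 81], [12, 126, 117]]
9 [(np.int64(274), np.int64(278)), (np.int64(256), np.int64(258))]
side0 [[21, 155, 163], [22, 157, 114], [21, 152, 97]] [[20, 81, 166], [20, 82, 152], [19, 81, 157], [21, 150, 100], [22, 163, 91], [21, 159, 93], [22, 154, 96], [21, 151, 105], [21, 147, 111], [21, 151, 125], [22, 158, 131], [21, 151, 145], [22, 152, 82], [13, 123, 124], [13, 126, 125], [13, 126, 119], [12, 123, 126]]
9 [(np.int64(274), np.int64(278)), (np.int64(256), np.int64(258))]
```

```bash
sed -i 's/(22,150,90),(34,255,255)/(19,125,50),(34,255,255)/' h.py; python3 fy.py; python3 - <<'E'
from h import *
for n in("top0","side0"):
    c=np.load(n+".npz");m=ymask(c["color"]);print(m.sum(),[ (a.min(),a.max()) for a in np.nonzero(m)])
E
```

```text
641
[0.48813757 0.25501299 0.12      ]
['top0'] (array([0.4887, 0.2554, 0.252 ]), np.float64(0.046))
['side0'] (array([0.487 , 0.2535, 0.2744]), np.float64(0.074))
['top0', 'side0'] (array([0.488 , 0.2546, 0.2532]), np.float64(0.155))
641 [(np.int64(205), np.int64(231)), (np.int64(165), np.int64(196))]
1143 [(np.int64(260), np.int64(300)), (np.int64(228), np.int64(260))]
```

```bash
cat > mv.py <<'E'
import sys
from plant import bot
from scipy.spatial.transform import Rotation as R
import numpy as np
def go(x,y,z,psi):
    s=bot.get_state(); A=R.from_euler("xyz",s["tcp_rot"]); p=np.array(s["ee_pos"])
    c,sn=np.cos(psi),np.sin(psi)
    B=R.from_matrix(np.array([[sn,0,c],[-c,0,sn],[0,-1,0]]))
    print("slide",(A.inv().apply(np.array([x,y,z])-p)/.05).round(3),"turn",(np.degrees((A.inv()*B).as_rotvec())/5).round(3))
    print("now",p.round(4),"psi",round(s["tcp_rot"][2]+np.pi/2,4),"F",np.round(s["contact_force"],1),"open",round(s["opening"],3),"t",s["time_s"])
if __name__=="__main__": go(*map(float,sys.argv[1:5])); print(bot.tcp_to_tips)
E
python3 mv.py .549 -.218 .30 .394; python3 - <<'E'
from h import *
c=dict(np.load("top0.npz"))
print(ray(c,[[145,268],[193,273],[176,156],[400,135]],.075).round(3))
E
```

```text
slide [-8.122 -0.882 -4.415] turn [ 1.2000e-02 -1.7533e+01 -1.0000e-02]
now [ 0.2737 -0.5892  0.2556] psi -1.136 F [-0.1  0.3 -0.1] open 0.999 t 0.15
0.025
[[ 0.382  0.34   0.075]
 [ 0.371  0.23   0.075]
 [ 0.653  0.285  0.075]
 [ 0.709 -0.261  0.075]]
```

Call:
{"name": "drive_tool", "arguments": {"slide": [[-0.7,-0.1,-0.4],[-1.4,-0.2,-0.7],[-2.1,-0.3,-1.1],[-2.8,-0.4,-1.5],[-3.5,-0.4,-1.9],[-4.2,-0.5,-2.3],[-4.9,-0.6,-2.6],[-5.5,-0.7,-3.0],[-6.2,-0.8,-3.4],[-6.9,-0.8,-3.75],[-7.5,-0.88,-4.1],[-8.12,-0.88,-4.41]], "turn": [[0,-1.46,0],[0,-2.92,0],[0,-4.38,0],[0,-5.84,0],[0,-7.3,0],[0,-8.77,0],[0,-10.2,0],[0,-11.7,0],[0,-13.15,0],[0,-14.6,0],[0,-16.1,0],[0,-17.53,0]], "grip": [1,1,1,1,1,1,1,1,1,1,1,1]}}

```text
time_s: 1.35
ee_pos: [0.5498, -0.2168, 0.3003]
tcp_rot: [-1.571, 0.001, -1.171]
contact_force: [1.2, -0.2, 0.8]
opening: 0.998
```

```bash
python3 - <<'E'
from plant import bot
import cv2,numpy as np
for n in ["wrist"]:
    c=bot.capture(n); cv2.imwrite(f"pics/{n}1.png",c["color"]); np.savez(f"{n}1.npz",**c)
E
python3 mv.py .488 .2545 .20 .253
```

```text
slide [-9.032  2.035  2.544] turn [-0.03   1.844 -0.04 ]
now [ 0.553  -0.2105  0.2999] psi 0.4139 F [ 0.6  5.3 -0.6] open 0.998 t 1.4
0.025
```

View pics/wrist1.png

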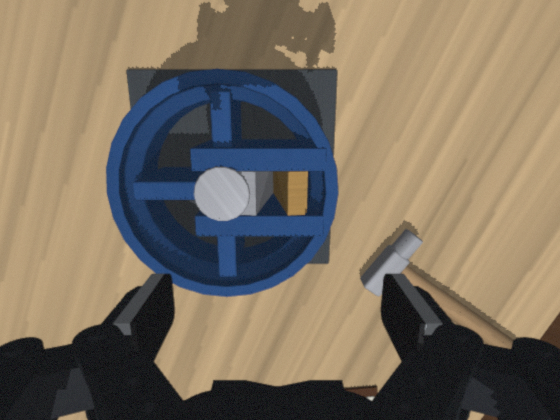

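The picture shows the hub from above: shaft at (221,194), gap between shaft and brass jaw at (265,190), jaw at (297,193), with the bars running level in the image. The arm was still moving, so I'll settle it, lower it and look again.

Call:
{"name": "drive_tool", "arguments": {"slide": [[0.1,0,-0.3],[0.1,0,-0.3],[0.1,0,-0.3],[0.1,0,-0.3]], "turn": [[0,0,0],[0,0,0],[0,0,0],[0,0,0]], "grip": [1,1,1,1]}}

```text
time_s: 1.8
ee_pos: [0.5412, -0.2215, 0.2998]
tcp_rot: [-1.568, 0.003, -1.158]
contact_force: [-0.3, -0.5, 0.0]
opening: 1.0
```

```bash
python3 - <<'E'
from plant import bot
import cv2,numpy as np
for n in ["wrist"]:
    c=bot.capture(n); np.savez(f"{n}2.npz",**c)
    im=cv2.resize(c["color"][60:300,100:350],None,fx=2.4*1.0,fy=2.4,interpolation=cv2.INTER_CUBIC)
    cv2.imwrite("pics/w2.png",im)
E
python3 mv.py .488 .2545 .20 .253
```

```text
slide [-9.14   2.034  2.838] turn [-0.029  1.831 -0.04 ]
now [ 0.5412 -0.2215  0.2998] psi 0.4127 F [-0.9  0.3 -0.1] open 0.998 t 1.85
0.025
```

View pics/w2.png

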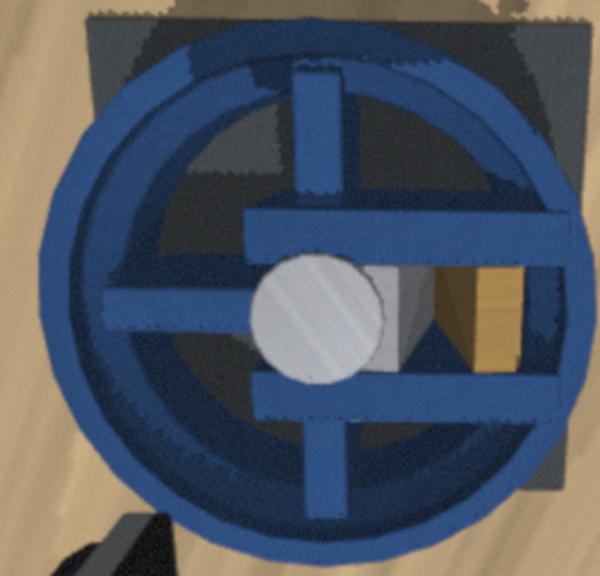

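```bash
python3 - <<'E'
from h import *
c=dict(np.load("wrist2.npz"))
f=lambda u,v,z:ray(c,[(u+.5)/2.4+100-.5,(v+.5)/2.4+60-.5],z)[0]
P=dict(s1=f(399,266,.11),s2=f(399,372,.11),j1=f(476,266,.11),j2=f(474,373,.11),shaft=f(317,318,.113),b1=f(247,265,.11),b1e=f(568,266,.11),b2=f(254,372,.11),b2e=f(560,374,.11))
for k,v in P.items():print(k,v.round(4))
n=np.linalg.norm
print("gap w",n(P['s1']-P['s2']),"mouth",n(P['s1']-P['j1']),n(P['s2']-P['j2']))
for a,b in(("b1","b1e"),("b2","b2e")):
    d=P[b]-P[a];print("yaw",np.arctan2(d[1],d[0]))
d=P['s1']-P['s2'];print("yaw s",np.arctan2(-d[0],d[1]))
d=P['j1']-P['j2'];print("yaw j",np.arctan2(-d[0],d[1]))
y=.395;e=np.array([np.cos(y),np.sin(y),0])
ms=(P['s1']+P['s2'])/2;mj=(P['j1']+P['j2'])/2
print("from shaft edge",ms+.018*e,"from jaw",mj-.010*e,"from axis",P['shaft']+.048*e)
E
```

```text
s1 [ 0.5249 -0.2051  0.11  ]
s2 [ 0.5407 -0.2423  0.11  ]
j1 [ 0.5507 -0.1938  0.11  ]
j2 [ 0.567  -0.2313  0.11  ]
shaft [ 0.5046 -0.2344  0.113 ]
b1 [ 0.4738 -0.227   0.11  ]
b1e [ 0.5816 -0.1804  0.11  ]
b2 [ 0.4904 -0.2642  0.11  ]
b2e [ 0.5971 -0.2186  0.11  ]
gap w 0.04041354579511212 mouth 0.028172955587880806 0.028454809782151234
yaw 0.40814760698489005
yaw 0.4041280178333334
yaw s 0.4027157200843929
yaw j 0.40963519354502437
from shaft edge [ 0.54942971 -0.2167614   0.11      ] from jaw [ 0.54961823 -0.21640281  0.11      ] from axis [ 0.54893961 -0.21595334  0.113     ]
```

Call:
{"name": "drive_tool", "arguments": {"slide": [[-0.8,0.1,0.2],[-1.6,0.2,0.5],[-2.4,0.3,0.75],[-3.2,0.4,1.0],[-4.0,0.5,1.25],[-4.8,0.6,1.5],[-5.6,0.7,1.75],[-6.4,0.8,2.0],[-7.2,1.0,2.25],[-8.0,1.0,2.5],[-8.6,1.0,2.7],[-9.14,1.0,2.84]], "turn": [[0,0.15,0],[0,0.3,0],[0,0.45,0],[0,0.6,0],[0,0.75,0],[0,0.9,0],[0,1.05,0],[0,1.2,0],[0,1.35,0],[0,1.5,0],[0,1.7,0],[0,1.83,0]], "grip": [1,1,1,1,1,1,1,1,1,1,1,1]}}

```text
time_s: 3.05
ee_pos: [0.4877, 0.2563, 0.2518]
tcp_rot: [-1.568, 0.004, -1.318]
contact_force: [0.6, 0.0, -0.1]
opening: 0.999
```

```bash
python3 mv.py .488 .2545 .25 .253
```

```text
slide [ 0.036  0.036 -0.002] turn [-0.03  -0.001 -0.047]
now [0.4877 0.2563 0.2518] psi 0.2529 F [ 0.6  0.  -0.1] open 0.999 t 3.05
0.025
```

Call:
{"name": "drive_tool", "arguments": {"slide": [[0.03,0.04,0],[0.03,0.04,0],[0.03,0.04,0]], "turn": [[-0.03,0,-0.05],[-0.03,0,-0.05],[-0.03,0,-0.05]], "grip": [1,1,1]}}

```text
time_s: 3.35
ee_pos: [0.4885, 0.2536, 0.2496]
tcp_rot: [-1.571, -0.001, -1.32]
contact_force: [-0.3, -0.6, 0.1]
opening: 1.001
```

```bash
python3 - <<'E'
from plant import bot
import cv2,numpy as np
c=bot.capture("wrist"); np.savez("wrist3.npz",**c); cv2.imwrite("pics/w3.png",c["color"])
from fy import fit
print(fit(["wrist3"],[.488,.2545,.25]),fit(["wrist3","top0","side0"],[.488,.2545,.25]))
E
python3 mv.py .488 .2545 .131 .253
```

```text
(array([0.4894, 0.254 , 0.2602]), np.float64(0.035)) (array([0.4887, 0.2546, 0.2621]), np.float64(0.216))
slide [-0.026  2.374 -0.006] turn [ 0.002 -0.026  0.009]
now [0.4886 0.2534 0.2497] psi 0.2508 F [ 1.2 -0.6 -0.3] open 1.0 t 3.4
0.025
```

View pics/w3.png

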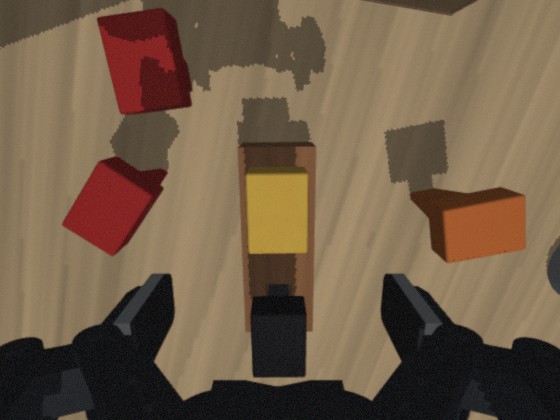

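The picture shows the yellow head at (277,212) in the block, between the fingers, with the black head at (278,335). Red heads at (140,60) and (112,205) and orange at (480,225) are clear. I go down and grip.

```bash
python3 mv.py .489 .2543 .130 .260
```

```text
slide [-0.018  2.394  0.012] turn [ 0.002 -0.106  0.009]
now [0.4886 0.2534 0.2497] psi 0.2508 F [ 1.2 -0.6 -0.3] open 1.0 t 3.4
0.025
```

Call:
{"name": "drive_tool", "arguments": {"slide": [[-0.02,0.5,0.01],[-0.02,1.0,0.01],[-0.02,1.5,0.01],[-0.02,1.9,0.01],[-0.02,2.2,0.01],[-0.02,2.39,0.01],[-0.02,2.39,0.01],[-0.02,2.39,0.01]], "turn": [[0,-0.1,0],[0,-0.1,0],[0,-0.1,0],[0,-0.1,0],[0,-0.1,0],[0,-0.1,0],[0,-0.1,0],[0,-0.1,0]], "grip": [1,1,1,1,1,1,1,1]}}

```text
time_s: 4.2
ee_pos: [0.4893, 0.2545, 0.1309]
tcp_rot: [-1.57, -0.001, -1.312]
contact_force: [-0.5, 1.5, 0.3]
opening: 0.999
```

Call:
{"name": "drive_tool", "arguments": {"slide": [[0,0,0],[0,0,0],[0,0,0],[0,0,0],[0,0,0],[0,0,0],[0,0,0],[0,0,0]], "turn": [[0,0,0],[0,0,0],[0,0,0],[0,0,0],[0,0,0],[0,0,0],[0,0,0],[0,0,0]], "grip": [0.6,0.55,0.45,0.4,0.4,0.4,0.4,0.4], "newtons": 70}}

```text
time_s: 5.0
ee_pos: [0.4898, 0.2548, 0.1318]
tcp_rot: [-1.569, -0.001, -1.312]
contact_force: [-0.2, -0.4, 6.4]
opening: 0.502
```

```bash
python3 mv.py .489 .2543 .230 .260
```

```text
slide [ 0.007 -1.964 -0.015] turn [-0.025 -0.009  0.006]
now [0.4898 0.2548 0.1318] psi 0.2593 F [-0.2 -0.4  6.4] open 0.502 t 5.0
0.025
```

Call:
{"name": "drive_tool", "arguments": {"slide": [[0,0,0],[0,-0.2,0],[0,-0.5,0],[0,-0.9,0],[0,-1.3,0],[0,-1.7,0],[0,-2.0,0],[0,-2.0,0],[0,-2.0,0]], "turn": [[0,0,0],[0,0,0],[0,0,0],[0,0,0],[0,0,0],[0,0,0],[0,0,0],[0,0,0],[0,0,0]], "grip": [0.2,0.2,0.2,0.2,0.2,0.2,0.2,0.2,0.2], "newtons": 90}}

```text
time_s: 5.9
ee_pos: [0.4896, 0.2547, 0.2317]
tcp_rot: [-1.568, -0.001, -1.312]
contact_force: [0.1, -1.0, -4.2]
opening: 0.496
```

```bash
python3 - <<'E'
from plant import bot
import cv2,numpy as np
for n in("side","top"):
    c=bot.capture(n); np.savez(n+"4.npz",**c); cv2.imwrite(f"pics/{n}4.png",c["color"])
E
python3 mv.py .5456 -.2181 .260 .402
```

```text
slide [ 9.425 -0.578 -1.332] turn [-0.006 -1.636  0.01 ]
now [0.4892 0.2544 0.2308] psi 0.2593 F [-0.1  0.2 -3.6] open 0.493 t 6.0
0.025
```

View pics/side4.png

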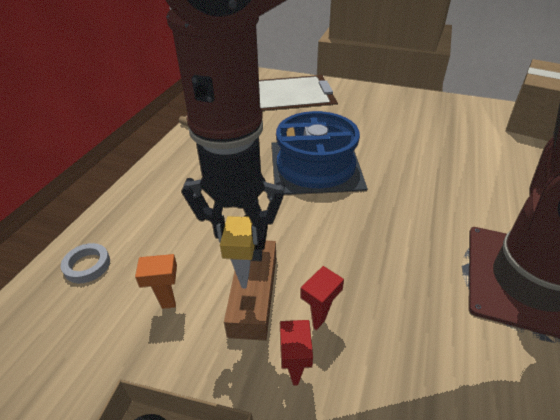

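The side view shows the key hanging upright in the fingers, head at (238,235), clear of the block; the black key is still in its pocket (254,252). I carry it to the hub.

Call:
{"name": "drive_tool", "arguments": {"slide": [[0.4,-0.4,-0.05],[1.2,-0.78,-0.15],[2.0,-0.78,-0.28],[2.8,-0.78,-0.4],[3.6,-0.78,-0.5],[4.4,-0.78,-0.62],[5.2,-0.78,-0.73],[6.0,-0.78,-0.85],[6.8,-0.78,-0.96],[7.6,-0.78,-1.07],[8.3,-0.78,-1.17],[8.9,-0.78,-1.26]], "turn": [[0,-0.1,0],[0,-0.2,0],[0,-0.35,0],[0,-0.5,0],[0,-0.65,0],[0,-0.8,0],[0,-0.95,0],[0,-1.1,0],[0,-1.25,0],[0,-1.4,0],[0,-1.5,0],[0,-1.64,0]], "grip": [0.2,0.2,0.2,0.2,0.2,0.2,0.2,0.2,0.2,0.2,0.2,0.2]}}

```text
time_s: 7.2
ee_pos: [0.5417, -0.1941, 0.2687]
tcp_rot: [-1.572, 0.0, -1.169]
contact_force: [0.1, 0.2, -3.0]
opening: 0.493
```

```bash
python3 mv.py .5456 -.2181 .260 .402
```

```text
slide [ 0.472  0.175 -0.115] turn [ 0.014 -0.007 -0.003]
now [ 0.5417 -0.1941  0.2687] psi 0.4014 F [ 0.1  0.2 -3. ] open 0.493 t 7.2
0.025
```

Call:
{"name": "drive_tool", "arguments": {"slide": [[0.25,0.1,-0.06],[0.47,0.17,-0.11],[0.47,0.17,-0.11],[0.47,0.17,-0.11],[0.47,0.17,-0.11]], "turn": [[0.01,0,0],[0.01,0,0],[0.01,0,0],[0.01,0,0],[0.01,0,0]], "grip": [0.2,0.2,0.2,0.2,0.2]}}

```text
time_s: 7.7
ee_pos: [0.5462, -0.216, 0.2605]
tcp_rot: [-1.571, 0.001, -1.167]
contact_force: [-0.2, 0.2, -3.3]
opening: 0.493
```

```bash
python3 - <<'E'
from plant import bot
import cv2,numpy as np
for n in("wrist","side","top"):
    c=bot.capture(n); np.savez(n+"5.npz",**c); cv2.imwrite(f"pics/{n}5.png",c["color"])
c=cv2.imread("pics/side5.png")
cv2.imwrite("pics/side5c.png",cv2.resize(c[0:200,220:420],None,fx=3,fy=3,interpolation=cv2.INTER_CUBIC))
E
python3 mv.py .5456 -.2181 .260 .402
```

```text
slide [ 0.019  0.013 -0.018] turn [-0.001  0.009  0.002]
now [ 0.5461 -0.2169  0.2606] psi 0.4028 F [ 0.3 -0.1 -2.8] open 0.489 t 7.85
0.025
```

View pics/wrist5.png

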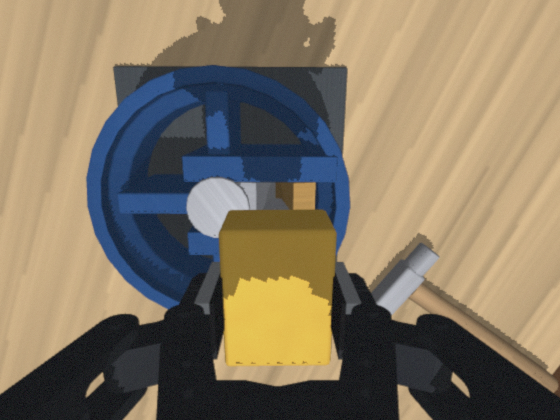

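View pics/side5c.png

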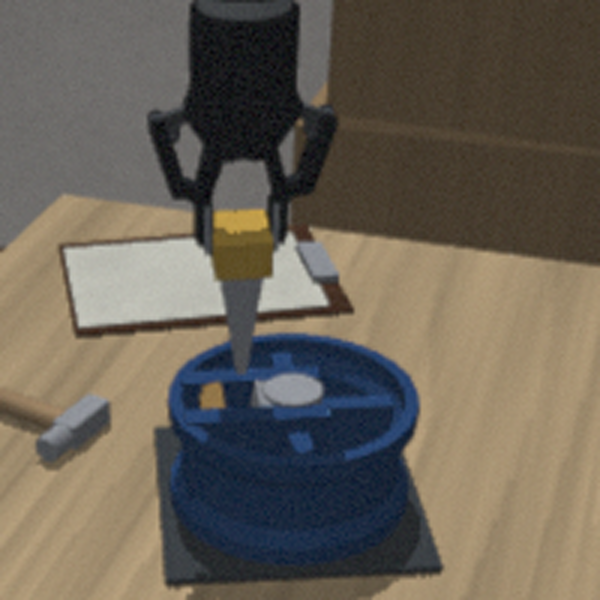

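```bash
python3 - <<'E'
from fy import *
for z in (.222,.2267,.231):
    for n in (["wrist5"],["side5"]): print(z,n,fit(n,[.546,-.217,.402],z,z+.03))
c=dict(np.load("side5.npz"))
print(c["T"][:3,3])
# predicted tip pixel in crop
P=[[.5461,-.2169,z] for z in(.132,.1367,.141)]
print((proj(c,P)-[220,0])*3)
E
```

```text
0.222 ['wrist5'] (array([ 0.5484, -0.2181,  0.4049]), np.float64(0.018))
0.222 ['side5'] (array([ 0.5455, -0.2237,  0.317 ]), np.float64(0.111))
0.2267 ['wrist5'] (array([ 0.5475, -0.2162,  0.4216]), np.float64(0.058))
0.2267 ['side5'] (array([ 0.5432, -0.2158,  0.3101]), np.float64(0.136))
0.231 ['wrist5'] (array([ 0.5466, -0.2153,  0.4362]), np.float64(0.128))
0.231 ['side5'] (array([ 0.5406, -0.2074,  0.3169]), np.float64(0.157))
[0.28763452 0.61801304 0.63886289]
[[236.25095542 368.23406666]
 [236.33095245 363.16405703]
 [236.40458109 358.4976606 ]]
```

```bash
python3 - <<'E'
from fy import *
for z in (.214,.217,.2195,.222,.2245):
    x,f=fit(["wrist5"],[.546,-.217,.402],z,z+.03)
    x2,f2=fit(["wrist5","side5"],[.546,-.217,.402],z,z+.03)
    y=.404;e=np.array([np.cos(y),np.sin(y)]);g=np.array([-e[1],e[0]]);d=x[:2]-[.5461,-.2169]
    print(z,x,f,"x,y off gripper",(d@e).round(4),(d@g).round(4),x2,f2)
E
```

```text
0.214 [ 0.5491 -0.22    0.4173] 0.117 x,y off gripper 0.0015 -0.004 [ 0.548  -0.2257  0.3248] 0.509
0.217 [ 0.5489 -0.2193  0.4029] 0.08 x,y off gripper 0.0016 -0.0033 [ 0.547  -0.2241  0.3228] 0.413
0.2195 [ 0.5487 -0.2188  0.403 ] 0.047 x,y off gripper 0.0016 -0.0028 [ 0.547  -0.221   0.3317] 0.337
0.222 [ 0.5484 -0.2181  0.4049] 0.018 x,y off gripper 0.0016 -0.002 [ 0.5466 -0.2195  0.32  ] 0.281
0.2245 [ 0.5477 -0.2166  0.4043] 0.026 x,y off gripper 0.0016 -0.0004 [ 0.5458 -0.2172  0.3283] 0.268
```

Call:
{"name": "drive_tool", "arguments": {"slide": [[0,0.1,-0.04],[0,0.3,-0.04],[0,0.55,-0.04],[0,0.8,-0.04],[0,1.05,-0.04],[0,1.25,-0.04],[0,1.4,-0.04],[0,1.5,-0.04],[0,1.5,-0.04]], "turn": [[0,0,0],[0,0,0],[0,0,0],[0,0,0],[0,0,0],[0,0,0],[0,0,0],[0,0,0],[0,0,0]], "grip": [0.2,0.2,0.2,0.2,0.2,0.2,0.2,0.2,0.2]}}

```text
time_s: 8.75
ee_pos: [0.544, -0.2176, 0.1849]
tcp_rot: [-1.571, 0.001, -1.168]
contact_force: [-0.5, -0.3, -3.8]
opening: 0.491
```

Call:
{"name": "drive_tool", "arguments": {"slide": [[0,0.05,0],[0,0.1,0],[0,0.1,0]], "turn": [[0,0,0],[0,0,0],[0,0,0]], "grip": [0.2,0.2,0.2]}}

```text
time_s: 9.05
ee_pos: [0.5439, -0.2176, 0.1798]
tcp_rot: [-1.571, 0.001, -1.168]
contact_force: [-1.6, 0.7, -3.3]
opening: 0.499
```

Call:
{"name": "drive_tool", "arguments": {"slide": [[0,0.05,0],[0,0.08,0],[0,0.08,0]], "turn": [[0,0,0],[0,0,0],[0,0,0]], "grip": [0.2,0.2,0.2]}}

```text
time_s: 9.35
ee_pos: [0.5442, -0.2174, 0.1758]
tcp_rot: [-1.571, 0.001, -1.168]
contact_force: [1.5, 0.5, -2.0]
opening: 0.495
```

```bash
python3 - <<'E'
from plant import bot
import cv2,numpy as np
for n in("wrist","side"):
    c=bot.capture(n); np.savez(n+"6.npz",**c); cv2.imwrite(f"pics/{n}6.png",c["color"])
a=cv2.resize(cv2.imread("pics/side6.png")[50:190,230:380],None,fx=2.6,fy=2.6,interpolation=cv2.INTER_CUBIC)
b=cv2.resize(cv2.imread("pics/wrist6.png")[140:280,200:350],None,fx=2.6,fy=2.6,interpolation=cv2.INTER_CUBIC)
cv2.imwrite("pics/p6.png",np.hstack([a,b]))
E
python3 mv.py .5456 -.2181 .175 .402
```

```text
slide [0.023 0.017 0.022] turn [ 0.002  0.01  -0.006]
now [ 0.5441 -0.2175  0.1759] psi 0.4029 F [ 1.1  0.8 -4.2] open 0.495 t 9.45
0.025
```

View pics/p6.png

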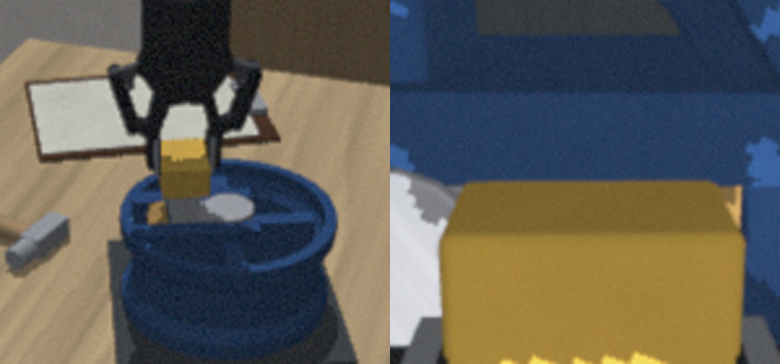

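The crop shows the wedge entering the gap between the bars, with the head still about 28 mm above the hub. There is no contact yet.

Call:
{"name": "drive_tool", "arguments": {"slide": [[0,0.05,0],[0,0.08,0],[0,0.08,0]], "turn": [[0,0,0],[0,0,0],[0,0,0]], "grip": [0.2,0.2,0.2]}}

```text
time_s: 9.75
ee_pos: [0.5445, -0.2172, 0.1718]
tcp_rot: [-1.57, 0.0, -1.168]
contact_force: [2.9, 0.8, -4.3]
opening: 0.496
```

Call:
{"name": "drive_tool", "arguments": {"slide": [[0,0.03,0],[0,0.06,0],[0,0.06,0]], "turn": [[0,0,0],[0,0,0],[0,0,0]], "grip": [0.2,0.2,0.2]}}

```text
time_s: 10.05
ee_pos: [0.5448, -0.217, 0.1688]
tcp_rot: [-1.57, 0.0, -1.167]
contact_force: [4.0, 1.5, -2.8]
opening: 0.491
```

Call:
{"name": "drive_tool", "arguments": {"slide": [[0,0.03,0.02],[0,0.06,0.03],[0,0.06,0.03]], "turn": [[0,0,0],[0,0,0],[0,0,0]], "grip": [0.2,0.2,0.2]}}

```text
time_s: 10.35
ee_pos: [0.5456, -0.217, 0.1657]
tcp_rot: [-1.571, 0.0, -1.168]
contact_force: [-2.2, -1.9, 2.2]
opening: 0.496
```

Call:
{"name": "drive_tool", "arguments": {"slide": [[0,0.03,0.01],[0,0.06,0.02],[0,0.06,0.02]], "turn": [[0,0,0],[0,0,0],[0,0,0]], "grip": [0.2,0.2,0.2]}}

```text
time_s: 10.65
ee_pos: [0.5463, -0.2171, 0.1625]
tcp_rot: [-1.571, 0.0, -1.168]
contact_force: [-3.1, -2.5, 2.8]
opening: 0.494
```

Call:
{"name": "drive_tool", "arguments": {"slide": [[0,0.03,0],[0,0.06,0],[0,0.06,0]], "turn": [[0,0,0],[0,0,0],[0,0,0]], "grip": [0.2,0.2,0.2]}}

```text
time_s: 10.95
ee_pos: [0.5466, -0.217, 0.1594]
tcp_rot: [-1.571, -0.0, -1.168]
contact_force: [-1.7, -0.9, 2.3]
opening: 0.494
```

Call:
{"name": "drive_tool", "arguments": {"slide": [[0,0.03,0.01],[0,0.06,0.01],[0,0.06,0.01]], "turn": [[0,0,0],[0,0,0],[0,0,0]], "grip": [0.2,0.2,0.2]}}

```text
time_s: 11.25
ee_pos: [0.5471, -0.2168, 0.1561]
tcp_rot: [-1.571, -0.0, -1.168]
contact_force: [-1.7, -1.4, 2.7]
opening: 0.497
```

```bash
python3 - <<'E'
from plant import bot
import cv2,numpy as np
for n in("wrist","side"):
    c=bot.capture(n); np.savez(n+"7.npz",**c); cv2.imwrite(f"pics/{n}7.png",c["color"])
a=cv2.resize(cv2.imread("pics/side7.png")[50:190,230:380],None,fx=2.6,fy=2.6,interpolation=cv2.INTER_CUBIC)
b=cv2.resize(cv2.imread("pics/wrist7.png")[140:280,200:350],None,fx=2.6,fy=2.6,interpolation=cv2.INTER_CUBIC)
cv2.imwrite("pics/p7.png",np.hstack([a,b]))
print(bot.get_state()["ee_pos"])
from fy import *
for z in (.112,.116,.12,.124): print(z,fit(["wrist7"],[.549,-.217,.402],z,z+.03),fit(["side7"],[.549,-.217,.402],z,z+.03))
E
```

```text
[ 0.54708203 -0.21680213  0.15613774]
0.112 (array([ 0.5496, -0.2203,  0.4117]), np.float64(0.093)) (array([ 0.5492, -0.2326,  0.323 ]), np.float64(0.097))
0.116 (array([ 0.5493, -0.2193,  0.4014]), np.float64(0.042)) (array([ 0.5466, -0.2255,  0.3165]), np.float64(0.112))
0.12 (array([ 0.5488, -0.2177,  0.3979]), np.float64(0.02)) (array([ 0.5447, -0.219 ,  0.3118]), np.float64(0.119))
0.124 (array([ 0.5488, -0.2166,  0.4025]), np.float64(0.077)) (array([ 0.5431, -0.2128,  0.3189]), np.float64(0.134))
```

View pics/p7.png

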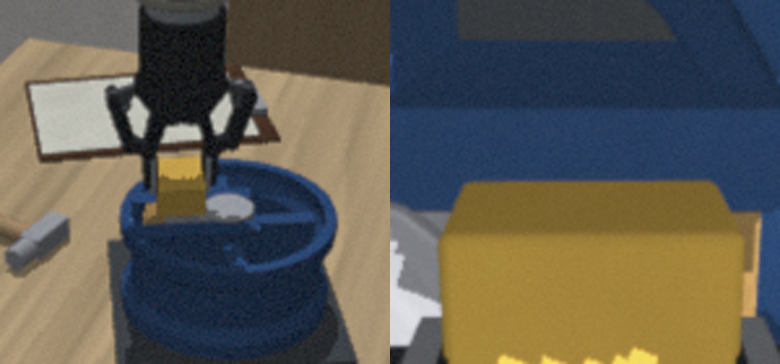

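The crop shows the head now about 9 mm above the hub. It hasn't slipped in the grip and stands upright, so I keep pressing.

Call:
{"name": "drive_tool", "arguments": {"slide": [[0,0.03,0.01],[0,0.06,0.01],[0,0.06,0.01]], "turn": [[0,0,0],[0,0,0],[0,0,0]], "grip": [0.2,0.2,0.2]}}

```text
time_s: 11.65
ee_pos: [0.5475, -0.2165, 0.1529]
tcp_rot: [-1.571, 0.0, -1.168]
contact_force: [-2.2, -1.8, 1.4]
opening: 0.497
```

Call:
{"name": "drive_tool", "arguments": {"slide": [[0,0.03,0.01],[0,0.06,0.01],[0,0.06,0.01]], "turn": [[0,0,0],[0,0,0],[0,0,0]], "grip": [0.2,0.2,0.2]}}

```text
time_s: 11.95
ee_pos: [0.548, -0.2163, 0.1496]
tcp_rot: [-1.571, 0.0, -1.168]
contact_force: [-1.4, -2.9, 1.2]
opening: 0.495
```

Call:
{"name": "drive_tool", "arguments": {"slide": [[0,0.02,0.005],[0,0.04,0.005],[0,0.04,0.005]], "turn": [[0,0,0],[0,0,0],[0,0,0]], "grip": [0.2,0.2,0.2]}}

```text
time_s: 12.25
ee_pos: [0.5482, -0.2161, 0.1474]
tcp_rot: [-1.571, 0.0, -1.168]
contact_force: [-3.0, -2.1, 1.5]
opening: 0.493
```

Call:
{"name": "drive_tool", "arguments": {"slide": [[0,0.02,0],[0,0.03,0],[0,0.03,0]], "turn": [[0,0,0],[0,0,0],[0,0,0]], "grip": [0.2,0.2,0.2]}}

```text
time_s: 12.55
ee_pos: [0.5484, -0.216, 0.1459]
tcp_rot: [-1.57, 0.0, -1.168]
contact_force: [-1.2, -1.6, 2.5]
opening: 0.494
```

Call:
{"name": "drive_tool", "arguments": {"slide": [[0,0.02,0],[0,0.03,0],[0,0.03,0]], "turn": [[0,0,0],[0,0,0],[0,0,0]], "grip": [0.2,0.2,0.2]}}

```text
time_s: 12.85
ee_pos: [0.5486, -0.216, 0.1444]
tcp_rot: [-1.57, 0.0, -1.168]
contact_force: [-0.1, -0.5, 3.7]
opening: 0.494
```

```bash
cat > look.py <<'E'
import sys
from plant import bot
import cv2,numpy as np
k=sys.argv[1]
for n in("wrist","side"):
    c=bot.capture(n); np.savez(n+k+".npz",**c); cv2.imwrite(f"pics/{n}{k}.png",c["color"])
a=cv2.resize(cv2.imread(f"pics/side{k}.png")[50:190,230:380],None,fx=2.6,fy=2.6,interpolation=cv2.INTER_CUBIC)
b=cv2.resize(cv2.imread(f"pics/wrist{k}.png")[140:280,200:350],None,fx=2.6,fy=2.6,interpolation=cv2.INTER_CUBIC)
cv2.imwrite(f"pics/p{k}.png",np.hstack([a,b]))
s=bot.get_state();print(np.round(s["ee_pos"],4),np.round(s["contact_force"],1),s["time_s"])
from fy import *
for z in (.107,.109,.111,.113): print(z,fit(["wrist"+k],[.549,-.217,.402],z,z+.03))
E
python3 look.py 8
```

```text
[ 0.5486 -0.216   0.1444] [-0.9 -1.4  4.1] 12.95
0.107 (array([ 0.5505, -0.2174,  0.4034]), np.float64(0.013))
0.109 (array([ 0.5502, -0.2167,  0.4005]), np.float64(0.028))
0.111 (array([ 0.5503, -0.2161,  0.4019]), np.float64(0.056))
0.113 (array([ 0.5503, -0.2154,  0.4013]), np.float64(0.087))
```

View pics/p8.png

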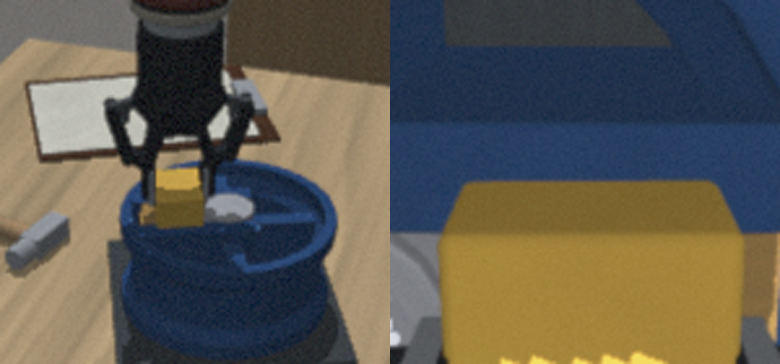

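Call:
{"name": "drive_tool", "arguments": {"slide": [[0,0.02,0],[0,0.03,0],[0,0.03,0]], "turn": [[0,0,0],[0,0,0],[0,0,0]], "grip": [0.2,0.2,0.2]}}

```text
time_s: 13.25
ee_pos: [0.5486, -0.2159, 0.1441]
tcp_rot: [-1.57, -0.0, -1.168]
contact_force: [-6.4, -0.0, 14.7]
opening: 0.492
```

Call:
{"name": "drive_tool", "arguments": {"slide": [[0,0.02,0],[0,0.03,0],[0,0.03,0]], "turn": [[0,0,0],[0,0,0],[0,0,0]], "grip": [0.2,0.2,0.2]}}

```text
time_s: 13.55
ee_pos: [0.5486, -0.216, 0.1441]
tcp_rot: [-1.57, -0.001, -1.168]
contact_force: [-8.5, 0.4, 16.9]
opening: 0.494
```

Call:
{"name": "drive_tool", "arguments": {"slide": [[0,0.03,0],[0,0.06,0],[0,0.06,0]], "turn": [[0,0,0],[0,0,0],[0,0,0]], "grip": [0.2,0.2,0.2]}}

```text
time_s: 13.85
ee_pos: [0.5487, -0.2159, 0.144]
tcp_rot: [-1.57, -0.002, -1.168]
contact_force: [-14.6, 2.3, 28.8]
opening: 0.491
```

The key stopped solidly at 29 N with nothing moving. I unload the arm, then open.

Call:
{"name": "drive_tool", "arguments": {"slide": [[0,-0.03,0],[0,-0.06,0],[0,-0.06,0],[0,-0.06,0],[0,-0.06,0],[0,-0.06,0],[0,-0.06,0],[0,-0.06,0]], "turn": [[0,0,0],[0,0,0],[0,0,0],[0,0,0],[0,0,0],[0,0,0],[0,0,0],[0,0,0]], "grip": [0.3,0.4,0.55,0.6,0.7,0.8,0.85,0.85], "newtons": 20}}

```text
time_s: 14.65
ee_pos: [0.5487, -0.2159, 0.147]
tcp_rot: [-1.57, -0.002, -1.168]
contact_force: [-0.0, 0.2, 0.3]
opening: 0.85
```

```bash
python3 look.py 9
```

```text
[ 0.5486 -0.2159  0.147 ] [-0.1 -0.6  0.6] 14.75
0.107 (array([ 0.55  , -0.2168,  0.3939]), np.float64(0.012))
0.109 (array([ 0.5499, -0.2162,  0.3908]), np.float64(0.03))
0.111 (array([ 0.5499, -0.2156,  0.3951]), np.float64(0.06))
0.113 (array([ 0.5492, -0.2153,  0.4011]), np.float64(0.09))
```

View pics/p9.png

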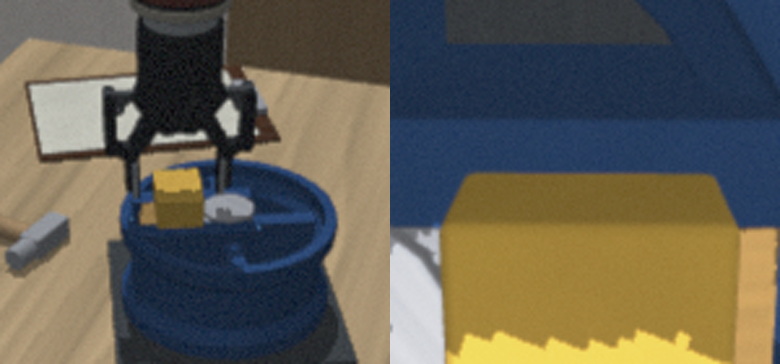

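Call:
{"name": "drive_tool", "arguments": {"slide": [[0,-0.2,0],[0,-0.6,0],[0,-1.2,0],[0,-1.8,0],[0,-2.4,0],[0,-3.0,0],[1.0,-3.0,0],[1.7,-3.0,0],[1.7,-3.0,0],[1.7,-3.0,0]], "turn": [[0,0,0],[0,0,0],[0,0,0],[0,0,0],[0,0,0],[0,0,0],[0,0,0],[0,0,0],[0,0,0],[0,0,0]], "grip": [0.85,0.85,0.85,0.85,0.85,0.85,0.85,0.85,0.85,0.85]}}

```text
time_s: 15.75
ee_pos: [0.5817, -0.2944, 0.2972]
tcp_rot: [-1.57, -0.001, -1.169]
contact_force: [0.1, 0.8, 0.9]
opening: 0.846
```

```bash
python3 - <<'E'
from plant import bot
import cv2,numpy as np
for n in("wrist","side","top"):
    c=bot.capture(n); np.savez(n+"A.npz",**c)
    cv2.imwrite(f"pics/{n}A.png",c["color"])
a=cv2.resize(cv2.imread("pics/sideA.png")[80:200,255:375],(400,400),interpolation=cv2.INTER_CUBIC)
b=cv2.resize(cv2.imread("pics/wristA.png")[0:280,140:420],(400,400),interpolation=cv2.INTER_CUBIC)
cv2.imwrite("pics/pA.png",np.hstack([a,b]))
from fy import *
for n in("wristA","sideA","topA"):
    for z in (.107,.110,.113,.116): print(n,z,fit([n],[.549,-.217,.4],z,z+.03))
s=bot.get_state();print(np.round(s["ee_pos"],4),np.round(s["contact_force"],1),s["time_s"])
E
```

```text
wristA 0.107 (array([ 0.5498, -0.2152,  0.4013]), np.float64(0.032))
wristA 0.11 (array([ 0.55  , -0.2156,  0.4006]), np.float64(0.044))
wristA 0.113 (array([ 0.5503, -0.216 ,  0.3996]), np.float64(0.061))
wristA 0.116 (array([ 0.5507, -0.2164,  0.4027]), np.float64(0.08))
sideA 0.107 (array([ 0.5491, -0.2213,  0.3516]), np.float64(0.132))
sideA 0.11 (array([ 0.5473, -0.2154,  0.35  ]), np.float64(0.139))
sideA 0.113 (array([ 0.5458, -0.2104,  0.3378]), np.float64(0.147))
sideA 0.116 (array([ 0.5447, -0.2079,  0.326 ]), np.float64(0.152))
topA 0.107 (array([ 0.5511, -0.2172,  0.4006]), np.float64(0.083))
topA 0.11 (array([ 0.5503, -0.2165,  0.3979]), np.float64(0.086))
topA 0.113 (array([ 0.5496, -0.2156,  0.4054]), np.float64(0.09))
topA 0.116 (array([ 0.5487, -0.2151,  0.4122]), np.float64(0.094))
[ 0.5819 -0.2925  0.2978] [ 0.2 -0.7 -0.7] 15.9
```

View pics/pA.png

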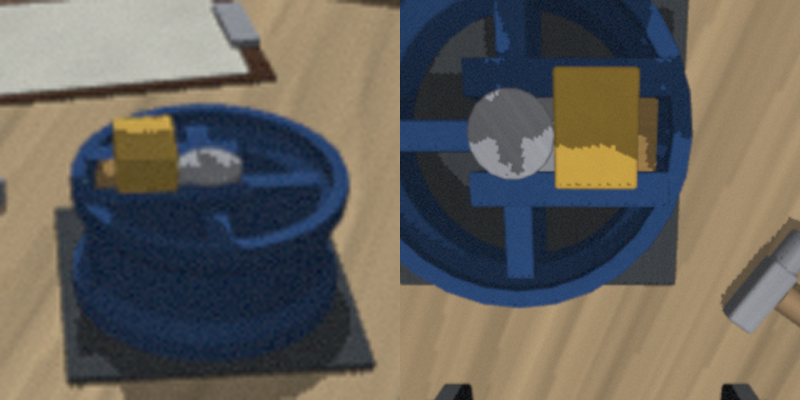

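View pics/sideA.png

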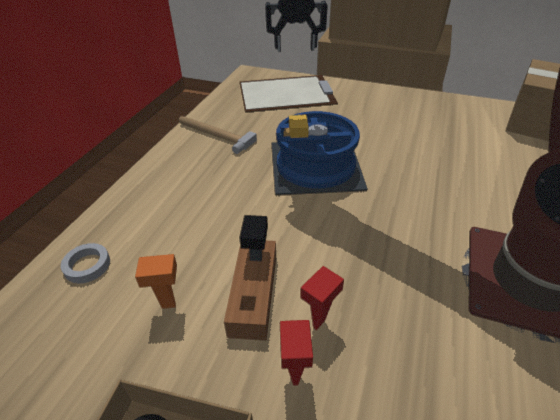

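The views show the head flat on the two bars, in the gap between shaft and brass jaw (side view 298,127). The black key is still in its pocket and the arm is clear. I hand it in.

```bash
python3 -c "
from plant import bot
print(bot.finish_job())"
```

```text
the job is handed in; nothing more can be done
None
```

The yellow-headed tapered key is wedged in the gap between shaft and brass jaw with its head down on the hub. I let go and handed the job in at about 16 s.

- **What I did:** I gripped the yellow key by its head and lifted it out of the block. I put it tip down into the gap and pressed it in small steps until it stopped solidly. It took about 29 N on the wrist sensor with no further movement. I then unloaded the arm, opened the gripper and moved clear.
- **Last checks:** In the wrist and top pictures the head sits within about 1.5 mm of the measured keyway and is lined up with it. In the pictures taken after letting go, the key stayed seated. The black key is still in its pocket, and the other objects look unmoved.
- **What disagreed:**
  - The wrist camera puts the underside of the head at about 107 mm, where 110 mm is expected. That is slightly more than the stated 2 mm calibration error, so I took the solid stop as proof of seating.
  - The side camera fits its angle 3 to 4 degrees off. Those fits were the poorest, so I did not rely on them.
  - During most of the press the sensor showed only about 5 to 7 N net, below the stated 8 to 20 N, and rose only at the stop.
  - At the final push the sensor also read about 15 N sideways, which went away when I unloaded the arm.

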